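# Fit spacer collar and pulley on a conveyor drive and shut its guard

### The job

Put this conveyor drive back together: lower the spacer collar down the upright shaft until it sits on the gearbox, then lower the belt pulley down the shaft, hub upward, until it rests fully home on the collar, and then swing the hinged guard all the way shut over them. Lower both parts under control rather than letting them drop down the shaft, and leave the spanner, the flat tin and the tape roll where they are.

Things in the scene. Friction and masses are not known exactly. Their poses are not given: they have to be found in the camera images.
- drive: the gearmotor, fixed on the bench: a 190 x 180 x 8 mm dark foot plate, on it a 140 x 140 mm aluminium gearbox, top at 62 mm, and a black motor with terminal box (top at 105 mm) that runs out along the drive's +x to 231 mm. Origin: on the bench, on the shaft's axis; z up. The hinged guard stands open on its -y side.
- shaft_seat (a point): the seat: top of the gearbox's round boss (72 mm across, 4 mm proud), on the shaft's axis, 66 mm above the bench; axes as the drive's. The bare steel shaft stands up 62 mm from here: a shoulder 34 mm in diameter up to 19 mm, tapering by 23.5 mm to a journal of 24 mm, whose end is chamfered to 16 mm over the last 5 mm.
- collar: the spacer collar: a plain bright steel ring lying flat, 60 mm outside diameter, 37 mm bore, 28 mm high. Origin: centre of its underside, z along its axis; both ends are alike. It goes over the shoulder down to the seat.
- pulley: the V-belt pulley of dark steel: a grooved disc 96 mm in diameter and 20 mm thick, with a round hub 50 mm in diameter standing another 20 mm above it (40 mm in all), 27 mm bore right through. It lies hub up. Origin: centre of the disc's flat underside, z along the axis towards the hub. It goes on the journal and rests on the collar's top, 28 mm above the seat.
- guard (a joint): angle of the grey sheet-metal guard about its hinge: 0 is shut (over the shaft, skirt down on the gearbox), about 1.6 stands open. The hinge has light friction, so the guard stays where it is left until nearly shut.
- guard_hinge (a point): middle of the guard's hinge line, on the drive's -y side, 80 mm from the shaft's axis and 67 mm above the bench; the line runs along the drive's x.
- guard_bar (a point): middle of the guard's handle, a round dark bar 10 mm thick, 82 mm long, parallel to the hinge, its axis 38 mm clear of the guard's skirt. From the hinge it lies 194 mm along the guard's y (away from the hinge: level when shut, up when open) and 70 mm along its z (out through the top plate). Axes: the guard's. The guard is 142 mm wide along the hinge, 156 mm deep, 85 mm high.
- spanner: a steel spanner 202 mm long lying on the bench at the front right; leave alone. Origin: centre of its underside, length along its y
- grease_tin: a flat round black tin, 150 mm across and 45 mm high, standing on the left; leave alone. Origin: centre of its underside
- tape_black: a roll of black tape, 66 mm across and 19 mm high, lying flat at the front left; leave alone. Origin: centre of its underside
Mind the look-alikes: they are no part of the job. Leave any green or red look-alike of the collar alone.

How it is judged (in metres and radians):
On the way, in this order (a step that is already met when the one before it is completed fails the run):
1. the collar is down the shaft, flat on the seat (z of collar in the frame of shaft_seat below 0.004 m and horizontal distance between collar and shaft_seat below 0.005 m and angle between collar's own z axis and vertical below 0.1 rad), for 0.2 s.
2. the pulley is down the shaft, hub up, resting on the collar (z of pulley in the frame of shaft_seat between 0.025 and 0.032 m and horizontal distance between pulley and shaft_seat below 0.005 m and angle between pulley's own z axis and vertical below 0.1 rad), for 0.2 s.
3. the guard is shut (value of joint guard below 0.06 rad), for 0.2 s.
At the end, for the whole second after the job is handed in: The collar sits on the seat (within 4 mm of fully down, within 5 mm of the shaft's axis), the pulley rests on it hub up (28 mm above the seat, +4 / -3 mm, within 5 mm of the axis, less than 0.1 rad out of level), both at rest, and the guard is shut (below 0.06 rad) (all of step 2 and z of collar in the frame of shaft_seat below 0.004 m and horizontal distance between collar and shaft_seat below 0.005 m and value of joint guard below 0.06 rad and linear speed of each of pulley, collar below 0.02 m/s); the robot touches nothing.
It fails at once if the collar or the pulley is dropped down the shaft (falls faster than 0.6 m/s) ((horizontal distance between collar and shaft_seat below 0.008 m and z of collar in the frame of shaft_seat below 0.06 m and linear speed of collar above 0.6 m/s) or (horizontal distance between pulley and shaft_seat below 0.008 m and z of pulley in the frame of shaft_seat below 0.06 m and linear speed of pulley above 0.6 m/s)).
It fails at once if the spanner, the flat tin or the tape roll is moved more than 40 mm (distance of any of spanner, grease_tin, tape_black from where it was at the start of the episode above 0.04 m).
It also fails if it takes over 72 s, if anything falls off the work surface, if the arm or the gripper's body presses on something with over 40 N, if the wrist force passes 120 N, or if a joint passes its speed limit or range.

### The arm

A 6-joint arm with a two-finger parallel gripper is mounted at the origin on a cart in front of the work surface, level with it; the furniture and walls round the work are solid. World frame = base frame: x ahead of the robot, y to its left, z up, the work surface at z = 0. Lengths are in mm, angles in rad, forces in N, time in s.
With the tool pointing down it reaches from about 350 to 975 mm from the base axis. Payload 7.1 kg.
Tool frame: the origin (TCP) lies midway between the tips of the shut fingers; the grasp point (between the pads) lies 19 mm behind it (ctrl.grasp_offset is the distance from the TCP to the grasp point, in mm); z points along the fingers, y is the line along which they close (so a half turn about z gives the same grasp; the last joint's range is limited). The gripper opens to 88 mm and grips with 3 to 60 N. Pads are 20 mm wide; open, the fingers measure 115 mm over their backs; the gripper's body (75 mm by 178 mm) begins 61 mm behind the grasp point.
Start: joints at [-1.148, 0.423, 1.63, -0, 1.089, -0.019], TCP at [267.244, -564.965, 222.675] pointing down, gripper open.
Joint ranges: [-3, 3], [-0.9, 2.11], [0.09, 2.58], [-1.31, 4.45], [0.11, 2.69], [-2.54, 2.54]. Speed limits (rad/s): [2.39, 2.39, 3.01, 3.14, 3.14, 3.14].

### API

Orientations are given as a rotation vector (axis times angle).
In Python, from workcell import ctrl gives the robot as it stands. The module is installed in compiled form; this text tells all that it offers.
- The arm moves only by the tool servo_tool, never from a script. Its argument "rows" is a list of rows, each a list of 7 numbers: the turn, a rotation vector about the tool's x, y, z as a fraction of full scale, then the shift along the tool's x, y, z as a fraction of full scale, then the finger opening in mm, from 0 to 87.8. A call has 1 to 10 rows; each row is the pose to reach, as a shift and turn from the pose commanded when the call began, along the tool's axes at that moment; what a row does not reach only later rows make up. Full scale, the value 1, is 20 cm for a shift and 1.5 rad for a turn. A row lasts 1/8 s, in which the tool goes at most 62.5 mm and 10.7 degrees, less where a joint would pass 70% of its speed; a pose out of reach is approached as far as the arm can. A call with a number of a shift or a turn outside -1 to 1 is refused whole. A call with a gripper value outside its range is refused whole. The fingers move at their own pace and stop on an object; the grip force is fixed at half the most. Time passes only in rows, so rows that repeat a pose let the fingers close. It gives the time, the measured TCP pose, the force, the opening and the grip force at its end, in the units of the state.
- ctrl.get_obs(): the state, without advancing time (a new reading comes with each control period).
- ctrl.get_image(name): name is "scene" or "top" or "wrist"; returns (picture, depth): 480x640x3 uint8, red, green, blue; 480x640 float32, mm along the optical axis (not along the pixel's ray), 0 where there is no reading.
- ctrl.camera_info(name): a dict with "intrinsics" (3x3 intrinsics, pixels), "R" (3x3) and "t" (3): a world point X has camera coordinates R X + t. Camera axes: x right, y down, z forward; pixel columns grow to the right and rows downward; lengths in mm; the calibration is good to about 2 mm. A picture is of the moment at which its call begins: read the wrist's pose just before it. camera_info takes no time and is no camera call; for the wrist camera it gives the pose at the moment of the call.
- ctrl.close_job(): hands the job in; it is judged then, once.
The state is a dict: "t": time; "qpos": joint angles; "qvel": joint speeds; "joint_torque": joint torques, N m; "ee_pos": TCP position; "orientation": TCP orientation; "ft_force": force on the tool from outside, world axes, zero at the start; "moment": the same for the moment, N m; "width": finger opening in mm; "grasp_force": force on a finger pad.
Only numpy, scipy, OpenCV 4.12 (cv2) and the standard library are available. Lean on these libraries where they do the work, as an engineer would, in place of code of your own. Each camera call takes 0.05 s, during which the arm holds its last target. There are 200 camera calls.

## Working session

There is one attempt and no reset: what is moved stays moved. The work goes in short steps, Python scripts to look and compute and a tool call to move; the robot and the scene stay as the last step left them, time stands still between calls to the robot, and variables do not carry over. Pictures are saved under pics/ and viewed, at most 10 in all, crops included, and the job is handed in when it is done.

Besides the shell and the picture viewer there is one more tool, called after "Request:" as name([rows], argument=value, ...), one row to a line, values as JSON. servo_tool: Moves the arm, as the interface text tells. Its arguments: {"type":"object","properties":{"rows":{"type":"array","items":{"type":"array","items":{"type":"number"}}}},"required":["rows"]}

```bash
mkdir -p pics
cat > h.py <<'E'
import numpy as np, cv2
from workcell import ctrl
from scipy.spatial.transform import Rotation as R
def snap(n,f):
    ci=ctrl.camera_info(n); im,d=ctrl.get_image(n)
    cv2.imwrite(f'pics/{f}.png',im[:,:,::-1]); np.savez(f'pics/{f}.npz',im=im,d=d,K=ci['intrinsics'],R=ci['R'],t=ci['t'])
    return im,d,ci
def load(f):
    z=np.load(f'pics/{f}.npz'); return z['im'],z['d'],dict(intrinsics=z['K'],R=z['R'],t=z['t'])
def ray(ci,u,v):
    K,Rm,t=[np.array(ci[k]) for k in('intrinsics','R','t')]
    return -Rm.T@t, Rm.T@np.linalg.inv(K)@np.array([u,v,1.])
def plane(ci,u,v,z):
    c,r=ray(ci,u,v); return c+r*(z-c[2])/r[2]
def cloud(d,ci):
    K,Rm,t=[np.array(ci[k]) for k in('intrinsics','R','t')]
    v,u=np.mgrid[:480,:640]; P=np.stack([u,v,np.ones_like(u)],-1)@np.linalg.inv(K).T*d[...,None]
    return (P-t)@Rm
def go(pos,rv=None):
    "tool-axis shift/turn fractions from current pose"
    o=ctrl.get_obs(); Rc=R.from_rotvec(o['orientation'])
    s=Rc.inv().apply(np.array(pos)-o['ee_pos'])/200
    w=np.zeros(3) if rv is None else (Rc.inv()*R.from_rotvec(rv)).as_rotvec()/1.5
    return np.round(s,3),np.round(w,3)
E
python3 - <<'E'
from h import *
for n in('scene','top'):
    im,d,ci=snap(n,n+'0'); print(n,ray(ci,320,240))
o=ctrl.get_obs(); print(o['t'],o['orientation'],R.from_rotvec(o['orientation']).as_matrix().round(3),ctrl.grasp_offset)
E
```

```text
scene (array([-319.17767495,  826.69589917,  892.22886323]), array([ 0.63632023, -0.52174722, -0.56837287]))
top (array([ 405.02952097,  112.3815591 , 1498.85357949]), array([ 0.10729741, -0.00634924, -0.99422763]))
0.1 [-3.06393039e+00 -6.88051188e-01  4.57499399e-04] [[ 0.904  0.428 -0.001]
 [ 0.428 -0.904  0.001]
 [ 0.    -0.001 -1.   ]] 18.700000000000003
```

View pics/scene0.png

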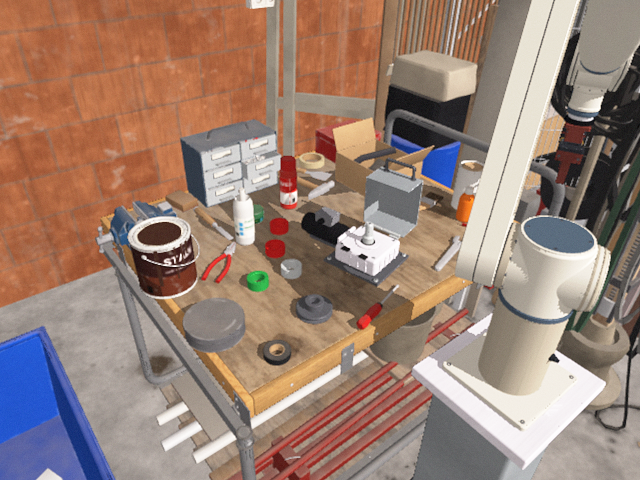

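View pics/top0.png

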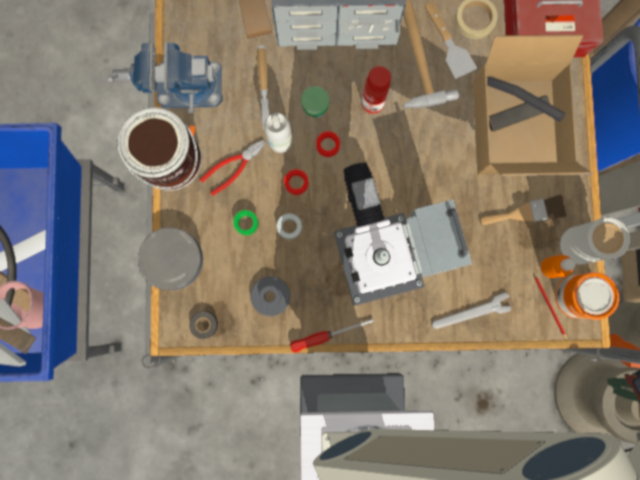

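The scene view shows candidate rings: steel (291,268), green (258,281), red (275,248) and (279,227). In the top view these are steel (289,226), green (245,222), red (296,182) and (328,144). The steel one fits the description, because it is the only uncoloured one. The pulley is at (269,295) top / (314,307) scene, the shaft at (381,256) top, and the guard handle at about (458,230) top.

Run:
```python
from h import *
im,d,ci=load('top0'); P=cloud(d,ci)
c=cv2.resize(im[190:330,220:480],None,fx=3,fy=3,interpolation=cv2.INTER_CUBIC); cv2.imwrite('pics/crop1.png',c[:,:,::-1])
def seg(P,cx,cy,r,z0,z1):
    m=(np.hypot(P[...,0]-cx,P[...,1]-cy)<r)&(P[...,2]>z0)&(P[...,2]<z1); return P[m]
def circ(name,u,v,zs,P,r):
    c=plane(ci,u,v,zs)
    q=seg(P,c[0],c[1],r,zs-8,zs+8)
    if len(q)<5: print(name,c,'none');return
    h=q[:,:2].astype(np.float32); (x,y),rr=cv2.minEnclosingCircle(h)
    print(name,c.round(),'n',len(q),'zmed',np.median(q[:,2]).round(1),'circ',round(x,1),round(y,1),round(rr,1))
S,ds,cs=load('scene0'); PS=cloud(ds,cs)
for nm,Q in(('top',P),('scene',PS)):
    print(nm)
    circ('collar',289,226,28,Q,45); circ('pulleyhub',269,295,40,Q,50); circ('pulleydisc',269,295,20,Q,65)
    circ('shaft',381,256,125,Q,25)
    circ('guardbar',458,230,255,Q,60)
    # gearbox plate
c=plane(ci,381,256,62)
q=seg(P,c[0],c[1],110,57,64)[:,:2].astype(np.float32); print('gbox',cv2.minAreaRect(q))
q=seg(P,c[0],c[1],160,4,13)[:,:2].astype(np.float32); print('plate',cv2.minAreaRect(q))
for u,v in((415,205),(447,200),(470,262),(420,275),(450,206),(466,256),(458,230),(455,215),(463,248)): print(u,v,P[v,u].round())
```

```text
top
collar [599. 178.  28.] n 297 zmed 26.8 circ 600.4 177.6 30.6
pulleyhub [433. 227.  40.] n 250 zmed 39.2 circ 430.7 226.4 24.9
pulleydisc [434. 228.  20.] n 879 zmed 19.6 circ 430.7 226.5 48.0
shaft [515. -33. 125.] n 85 zmed 125.7 circ 517.2 -39.7 11.9
guardbar [ 555. -179.  255.] n 50 zmed 261.2 circ 551.6 -178.4 49.7
scene
collar [599. 178.  28.] n 191 zmed 26.5 circ 600.0 179.8 32.0
pulleyhub [433. 227.  40.] n 193 zmed 38.6 circ 430.4 230.0 28.0
pulleydisc [434. 228.  20.] n 509 zmed 19.7 circ 430.3 227.6 49.3
shaft [515. -33. 125.] n 47 zmed 125.5 circ 517.2 -36.9 12.9
guardbar [ 555. -179.  255.] n 58 zmed 259.5 circ 551.9 -178.4 49.6
gbox ((539.5921630859375, -47.25257110595703), (178.1875, 186.0094451904297), 14.382347106933594)
plate ((513.300048828125, -25.416122436523438), (316.040283203125, 288.0364074707031), 19.40009117126465)
415 205 [ 651. -136.   -4.]
447 200 [ 661. -215.    3.]
470 262 [ 491. -210.  221.]
420 275 [ 476. -140.    7.]
450 206 [ 610. -172.  226.]
466 256 [ 504. -202.  222.]
458 230 [ 554. -177.  264.]
455 215 [ 585. -172.  266.]
463 248 [ 516. -185.  267.]
```

View pics/crop1.png

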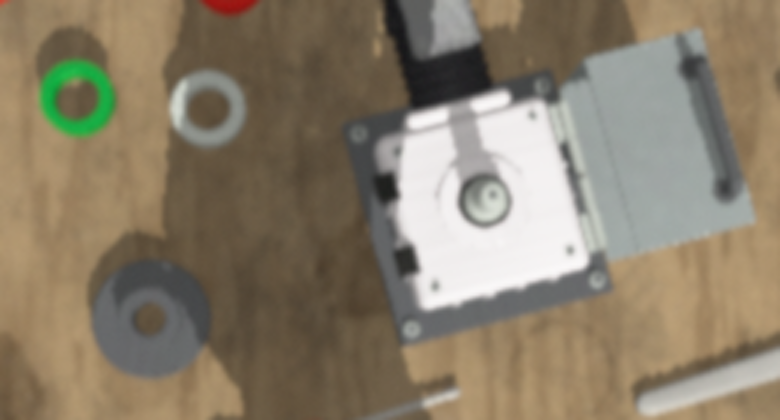

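The crop shows the bright steel ring at crop (207,108), clearly uncoloured; the green look-alike is at (78,98) beside it. So the collar is at about (600,178), the pulley at (431,226) and the shaft at (517,-38), with the drive's yaw about 13.8°. I'll raise the arm and turn it so the fingers close along the drive's x.

Request:
servo_tool([
  [0, 0, -0.12, 0.2, -0.15, -0.3, 80],
  [0, 0, -0.35, 0.4, -0.35, -0.5, 80],
  [0, 0, -0.6, 0.6, -0.5, -0.55, 80],
  [0, 0, -0.8, 0.77, -0.66, -0.55, 80],
  [0, 0, -0.913, 0.77, -0.66, -0.55, 80],
  [0, 0, -0.913, 0.77, -0.66, -0.55, 80],
  [0, 0, -0.913, 0.77, -0.66, -0.55, 80],
  [0, 0, -0.913, 0.77, -0.66, -0.55, 80],
])

```text
t: 1.1
ee_pos: [349.9, -379.5, 332.4]
orientation: [-1.934, -2.475, -0.0]
ft_force: [-0.1, 0.8, -0.3]
width: 79.9
grasp_force: 0.0
```

Request:
servo_tool([
  [0, 0, 0, 0.4, 0.3, 0, 80],
  [0, 0, 0, 0.8, 0.63, 0, 80],
  [0, 0, 0, 0.8, 0.63, 0, 80],
  [0, 0, 0, 0.8, 0.63, 0, 80],
])

```text
t: 1.6
ee_pos: [434.9, -191.7, 332.5]
orientation: [-1.934, -2.475, -0.0]
ft_force: [0.0, -0.5, -0.2]
width: 80.0
grasp_force: 0.0
```

Request:
servo_tool([
  [0, 0, 0, 0.4, 0.3, 0, 80],
  [0, 0, 0, 0.8, 0.63, 0, 80],
  [0, 0, 0, 0.8, 0.63, 0, 80],
  [0, 0, 0, 0.8, 0.63, 0, 80],
])

```text
t: 2.1
ee_pos: [519.4, -7.0, 332.3]
orientation: [-1.935, -2.475, 0.0]
ft_force: [1.0, -0.6, 0.8]
width: 79.7
grasp_force: 0.0
```

Request:
servo_tool([
  [0, 0, 0, 0.4, 0.3, 0.2, 80],
  [0, 0, 0, 0.8, 0.63, 0.6, 80],
  [0, 0, 0, 0.8, 0.63, 0.8, 80],
  [0, 0, 0, 0.8, 0.63, 0.8, 80],
  [0, 0, 0, 0.8, 0.63, 0.8, 80],
])

```text
t: 2.72
ee_pos: [601.6, 176.2, 168.9]
orientation: [-1.935, -2.47, 0.008]
ft_force: [0.4, 0.7, -0.5]
width: 79.9
grasp_force: 0.0
```

Run:
```python
from h import *
o=ctrl.get_obs(); print(o['ee_pos'])
im,d,ci=snap('wrist','w1'); print(ray(ci,320,240))
P=cloud(d,ci); m=(P[...,2]>20)&(P[...,2]<34)&(np.hypot(P[...,0]-600,P[...,1]-178)<45)
q=P[m]; print(len(q),np.median(q[:,2]),cv2.minEnclosingCircle(q[:,:2].astype(np.float32)))
```

```text
[601.55034772 176.21982222 168.86687622]
(array([583.12346043, 256.57808728, 331.79508959]), array([ 0.08067658, -0.31099693, -0.94728288]))
2745 28.696677765187797 ((602.846923828125, 179.13023376464844), 30.133398056030273)
```

View pics/w1.png

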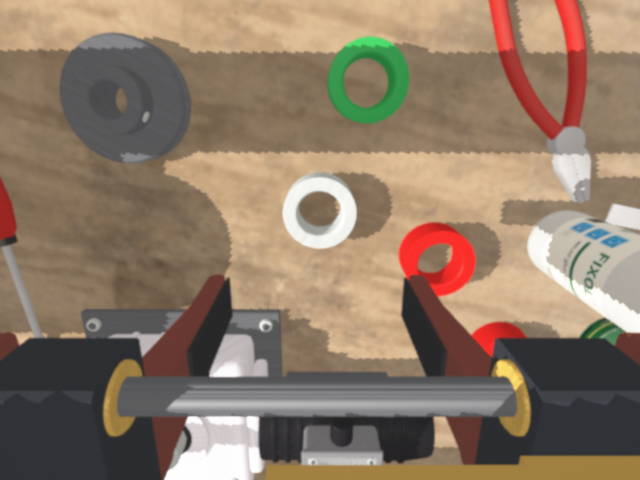

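The wrist view shows the steel collar at (320,211), the green ring at (368,80), red rings at (437,258) and (500,350), and the pulley at (125,97). The fingers straddle its far side, clear of the red ring. I'll take a finer collar fit next.

```bash
cat >> h.py <<'E'
def fitc(im,d,ci,cx,cy,z,rad,dz=6):
    "outer contour of the level patch at height z near cx,cy -> rays onto plane z -> circle"
    P=cloud(d,ci); m=((abs(P[...,2]-z)<dz)&(np.hypot(P[...,0]-cx,P[...,1]-cy)<rad)).astype(np.uint8)
    cs,_=cv2.findContours(m,cv2.RETR_EXTERNAL,cv2.CHAIN_APPROX_NONE); c=max(cs,key=cv2.contourArea)
    zz=np.median(P[m>0][:,2])
    (u,v),ax,_=cv2.fitEllipse(c)
    pts=np.array([plane(ci,p[0][0],p[0][1],zz)[:2] for p in c])
    A=np.c_[2*pts,np.ones(len(pts))]; s=np.linalg.lstsq(A,(pts**2).sum(1),rcond=None)[0]
    return np.r_[s[:2],zz,np.sqrt(s[2]+s[0]**2+s[1]**2),u,v].round(1)
E
python3 - <<'E'
from h import *
o=ctrl.get_obs(); print(o['ee_pos'])
im,d,ci=snap('wrist','w2')
print(fitc(im,d,ci,602,179,28,40)); print('pulley disc',fitc(im,d,ci,431,227,20,70),'hub',fitc(im,d,ci,431,227,40,45))
im,d,ci=load('top0'); print(fitc(im,d,ci,602,179,28,40),fitc(im,d,ci,431,227,20,70),fitc(im,d,ci,431,227,40,45),fitc(im,d,ci,517,-38,125,25))
im,d,ci=load('scene0'); print(fitc(im,d,ci,602,179,28,40),fitc(im,d,ci,517,-38,125,25))
print(go([602,178,8]))
E
```

```text
[602.00097945 176.27085799 169.48935211]
[602.9 179.7  28.7  29.7 318.7 211.6]
pulley disc [434.7 227.6  20.8  47.4 121.3  97.6] hub [435.1 227.6  40.6  25.3 108.7  99.2]
[600.  177.9  26.9  28.9 288.9 225.8] [430.6 226.4  19.7  46.6 269.8 296.3] [430.6 226.3  39.2  23.7 269.2 296.1] [517.  -39.2 125.6  10.8 383.6 254.8]
[599.2 180.2  26.8  30.5 290.4 265.8] [515.  -34.4 125.7  13.2 368.5 225.2]
(array([0.013, 0.003, 0.817]), array([0., 0., 0.]))
```

Request:
servo_tool([
  [0, 0, 0, 0.014, 0.001, 0.25, 80],
  [0, 0, 0, 0.014, 0.001, 0.5, 80],
  [0, 0, 0, 0.014, 0.001, 0.7, 80],
  [0, 0, 0, 0.014, 0.001, 0.8, 80],
  [0, 0, 0, 0.014, 0.001, 0.807, 80],
  [0, 0, 0, 0.014, 0.001, 0.807, 50],
  [0, 0, 0, 0.014, 0.001, 0.807, 50],
  [0, 0, 0, 0.014, 0.001, 0.807, 50],
  [0, 0, 0, 0.014, 0.001, 0.807, 50],
  [0, 0, 0, 0.014, 0.001, 0.807, 50],
])

```text
t: 4.08
ee_pos: [603.1, 179.4, 12.9]
orientation: [1.937, 2.471, 0.002]
ft_force: [-1.3, -1.2, 7.1]
width: 59.6
grasp_force: 30.0
```

Request:
servo_tool([
  [0, 0, 0, 0, 0, -0.1, 50],
  [0, 0, 0, 0, 0, -0.4, 50],
  [0, 0, 0, 0, 0, -0.7, 50],
  [0, 0, 0, 0, 0, -0.95, 50],
  [0, 0, 0, 0, 0, -0.95, 50],
])

```text
t: 4.7
ee_pos: [605.0, 180.1, 207.4]
orientation: [1.935, 2.467, 0.013]
ft_force: [0.3, -0.1, -3.2]
width: 59.4
grasp_force: 30.0
```

Run:
```python
from h import *
o=ctrl.get_obs(); print(o['ee_pos'],o['ft_force'],o['width'],go([516.5,-38,o['ee_pos'][2]]))
im,d,ci=load('w2'); print(ci['R'],ci['t'])
```

```text
[605.01921503 180.07838817 207.40547715] [ 0.29695831 -0.05896439 -3.21885556] 59.415521465008446 (array([-0.954, -0.69 , -0.007]), array([0., 0., 0.]))
[[ 0.97107828  0.23872202 -0.00433161]
 [ 0.22898469 -0.92602368  0.30007692]
 [ 0.06762379 -0.29239005 -0.95390517]] [-626.34580496    4.24530527  352.6612802 ]
```

Request:
servo_tool([
  [0, 0, 0, -0.2, -0.2, 0, 50],
  [0, 0, 0, -0.4, -0.4, 0, 50],
  [0, 0, 0, -0.55, -0.6, 0, 50],
  [0, 0, 0, -0.65, -0.69, 0, 50],
  [0, 0, 0, -0.65, -0.69, 0, 50],
  [0, 0, 0, -0.65, -0.69, 0, 50],
])

```text
t: 5.45
ee_pos: [499.6, 20.5, 201.1]
orientation: [-1.939, -2.472, -0.0]
ft_force: [0.5, -0.1, -1.3]
width: 59.5
grasp_force: 30.0
```

Run:
```python
from h import *
o=ctrl.get_obs(); print(o['t'],o['ee_pos'],o['orientation'],o['qvel'].round(3) if hasattr(o['qvel'],'round') else o['qvel'])
im,d,ci=snap('wrist','w3'); o=ctrl.get_obs(); print(o['ee_pos'])
P=cloud(d,ci)
print('shaft',fitc(im,d,ci,517,-38,126,25,4))
e=o['ee_pos']; z=e[2]-13+28
for dz in (3,5):print('collar',fitc(im,d,ci,e[0],e[1],z,33,dz), z)
m=(P[...,2]>60)&(P[...,2]<69)&(np.hypot(P[...,0]-517,P[...,1]+38)<110)
print('gbox',np.median(P[m][:,2]),cv2.minAreaRect(P[m][:,:2].astype(np.float32)))
```

```text
5.45 [499.55603408  20.53393727 201.13238279] [-1.93905126e+00 -2.47154451e+00 -3.86117199e-04] [ 0.012  0.005 -0.013 -0.001  0.001 -0.001]
[499.71820503  20.76001728 201.13202608]
shaft [516.6 -30.7 125.3   6.1 322.2 314.1]
collar [499.9  21.1 217.   30.3 316.5 307.3] 216.13202608377514
collar [499.8  21.3 216.9  30.6 316.4 306.7] 216.13202608377514
gbox 63.399314402346775 ((537.2999877929688, -35.67631530761719), (173.24681091308594, 163.12289428710938), 12.828987121582031)
```

View pics/w3.png

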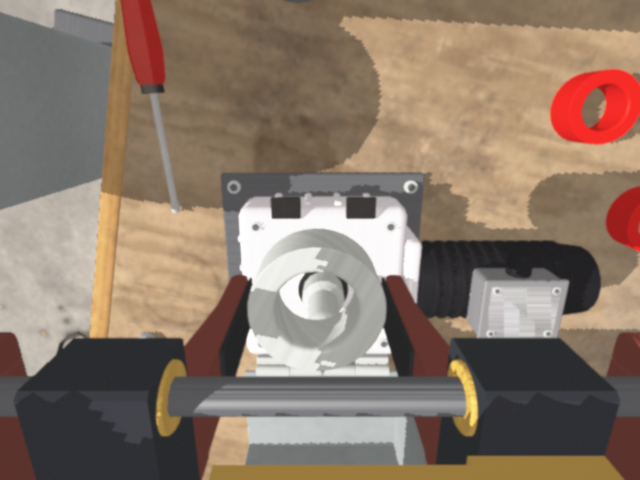

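The collar is centred in the hand, with its rim at (316,307), and the shaft shows through its bore at (323,300). The rim partly hides the shaft, so I'll back off slightly for a clear view.

Request:
servo_tool([
  [0, 0, 0, 0.2, 0, 0, 50],
  [0, 0, 0, 0.35, 0, 0, 50],
  [0, 0, 0, 0.35, 0, 0, 50],
  [0, 0, 0, 0.35, 0, 0, 50],
])

```text
t: 6.0
ee_pos: [482.9, 88.5, 201.2]
orientation: [1.937, 2.473, -0.0]
ft_force: [0.7, 0.0, -2.5]
width: 59.6
grasp_force: 30.0
```

Run:
```python
from h import *
im,d,ci=snap('wrist','w4'); o=ctrl.get_obs(); print(o['ee_pos'])
e=o['ee_pos']
for dz in(2,3,6):print('shaft',fitc(im,d,ci,517,-38,127,25,dz))
print('collar',fitc(im,d,ci,e[0],e[1],e[2]+15,33,4))
P=cloud(d,ci)
q=P[(P[...,2]>88)&(P[...,2]<120)&(np.hypot(P[...,0]-517,P[...,1]+38)<25)]
# journal cylinder axis: fit circle r=12 to visible side points
from scipy.optimize import least_squares
for lo,hi in((92,105),(105,119)):
    w=q[(q[:,2]>lo)&(q[:,2]<hi)]; print(len(w),least_squares(lambda p:np.hypot(w[:,0]-p[0],w[:,1]-p[1])-12,[517,-38],loss='soft_l1').x)
# drive yaw from boss/gearbox top via foot plate contour
c=im[260:420,230:410]; cv2.imwrite('pics/crop4.png',cv2.resize(c,None,fx=4,fy=3.7)[:,:,::-1])
```

```text
[482.94162842  88.04586745 201.17095868]
shaft [519.3 -45.4 128.5   1.6 320.  417.5]
shaft [520.7 -42.2 128.7   4.3 323.  417.5]
shaft [520.7 -42.2 128.7   4.3 323.  417.5]
collar [483.1  89.1 217.   30.4 316.3 307. ]
133 [520.0261273  -39.06207513]
0 [517. -38.]
```

View pics/w4.png

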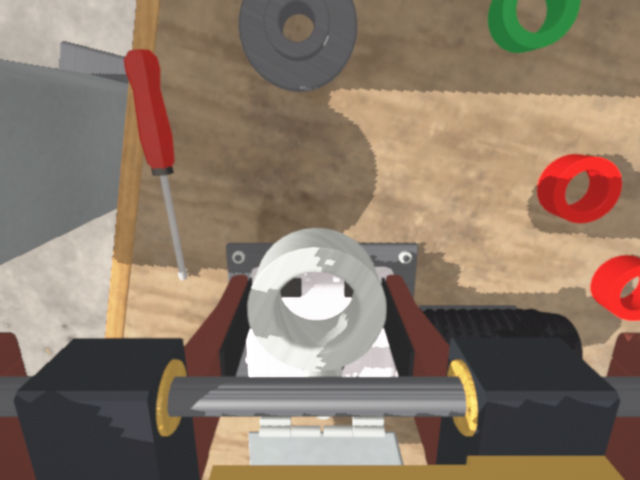

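The gripper now hides the shaft, near (322,417). By projection the shaft top should clear the collar's rim when the tool is over the goal, at about (322,195), so I'll go there at this height.

Request:
servo_tool([
  [0, 0, 0, -0.25, 0, 0, 50],
  [0, 0, 0, -0.5, 0, 0, 50],
  [0, 0, 0, -0.652, 0.015, 0, 50],
  [0, 0, 0, -0.652, 0.015, 0, 50],
  [0, 0, 0, -0.652, 0.015, 0, 50],
  [0, 0, 0, -0.652, 0.015, 0, 50],
])

```text
t: 6.8
ee_pos: [516.2, -37.2, 201.2]
orientation: [-1.938, -2.472, 0.0]
ft_force: [-0.3, 0.4, -1.6]
width: 59.5
grasp_force: 30.0
```

```bash
cat > sh.py <<'E'
from h import *
from scipy.optimize import least_squares
def shaft(f):
    im,d,ci=snap('wrist',f); o=ctrl.get_obs(); e=o['ee_pos']; print('tcp',e.round(1) if hasattr(e,'round') else e)
    for dz in(2,4):print('shaft',fitc(im,d,ci,517,-38,127,25,dz))
    P=cloud(d,ci)
    q=P[(P[...,2]>86)&(P[...,2]<122)&(np.hypot(P[...,0]-517,P[...,1]+38)<22)]
    for lo,hi in((90,105),(105,121)):
        w=q[(q[:,2]>lo)&(q[:,2]<hi)]; print(len(w),least_squares(lambda p:np.hypot(w[:,0]-p[0],w[:,1]-p[1])-12,[517,-38],loss='soft_l1').x if len(w)>10 else '')
    q=P[(P[...,2]>6)&(P[...,2]<11)&(np.hypot(P[...,0]-517,P[...,1]+38)<140)&(np.hypot(P[...,0]-517,P[...,1]+38)>80)]
    return im,d,ci,P,e
E
python3 - <<'E'
from sh import *
im,d,ci,P,e=shaft('w5')
print('collar',fitc(im,d,ci,e[0],e[1],e[2]+15,33,4))
cv2.imwrite('pics/crop5.png',cv2.resize(im[120:300,220:420],None,fx=4,fy=3.3)[:,:,::-1])
E
```

```text
tcp [516.3 -37.1 201.2]Traceback (most recent call last):
  File "<stdin>", line 2, in <module>
  File "sh.py", line 5, in shaft
    for dz in(2,4):print('shaft',fitc(im,d,ci,517,-38,127,25,dz))
                                 ~~~~^^^^^^^^^^^^^^^^^^^^^^^^^^^
  File "h.py", line 30, in fitc
    (u,v),ax,_=cv2.fitEllipse(c)
               ~~~~~~~~~~~~~~^^^
cv2.error: OpenCV(4.12.0) /io/opencv/modules/imgproc/src/shapedescr.cpp:361: error: (-201:Incorrect size of input array) There should be at least 5 points to fit the ellipse in function 'fitEllipseNoDirect'
```

View pics/w5.png

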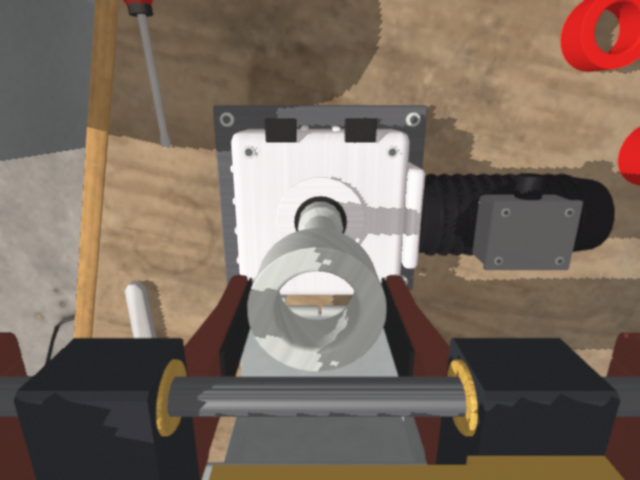

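The shoulder is visible at (321,215) on the boss, the boss edges run from about 275 to 365, and the collar rim covers the journal top. I'll fit the visible shoulder cylinder and combine that with the unobstructed journal outline from the start views.

Run:
```python
from h import *
from scipy.optimize import least_squares
im,d,ci=load('w5'); P=cloud(d,ci)
r=np.hypot(P[...,0]-517,P[...,1]+38)
for lo,hi in((69,75),(75,81),(81,85)):
    w=P[(P[...,2]>lo)&(P[...,2]<hi)&(r<24)]; print(lo,len(w),least_squares(lambda p:np.hypot(w[:,0]-p[0],w[:,1]-p[1])-17,[517,-38],loss='soft_l1').x if len(w)>10 else '')
# boss contour: annulus r 17..36 at z~66 vs 62
m=(abs(P[...,2]-np.median(P[(r<33)&(r>24)&(P[...,2]<72)][:,2]))<1.8)&(r<60); print('boss z',np.median(P[(r<33)&(r>24)&(P[...,2]<72)][:,2]),m.sum())
# dark base ring: pixels dark near shoulder
g=cv2.cvtColor(im,cv2.COLOR_RGB2GRAY)
for v in (190,200,205,210,215,220): print(v,' '.join(str(x) for x in g[v,288:356:2]))
for v in (140,170,185): print(v,' '.join(str(x) for x in g[v,262:380:3]))
print('col u=321',g[170:240:2,321])
```

```text
69 73 [520.11022004 -39.06822041]
75 74 [520.10135169 -39.17959676]
81 49 [520.15138425 -39.18211368]
boss z 66.84349254484056 3041
190 242 244 243 243 244 244 244 243 244 244 244 244 244 244 244 244 244 244 244 244 244 244 244 244 244 244 244 244 244 243 243 238 198 172
200 244 244 245 244 245 244 244 242 220 127 66 52 50 53 56 55 54 54 52 48 47 50 67 128 206 233 240 242 243 243 237 236 242 242
205 246 246 246 246 246 234 140 57 50 82 130 156 160 149 142 136 130 127 127 124 123 117 95 58 34 37 89 155 175 176 175 175 175 174
210 243 243 243 241 188 64 52 98 169 186 192 208 216 212 197 194 193 186 177 171 165 155 140 127 107 63 34 46 126 170 172 171 172 172
215 242 242 241 198 66 52 126 202 226 230 226 222 218 205 190 172 162 166 162 161 154 144 140 137 137 124 78 35 44 127 170 172 172 172
220 242 242 238 144 51 84 207 230 232 230 218 192 178 167 157 145 136 131 127 125 124 124 130 134 136 137 121 55 34 92 164 170 171 171
140 237 165 51 48 50 50 48 49 49 48 46 62 166 204 237 239 238 239 238 237 237 240 237 239 237 238 237 219 61 50 51 50 50 48 49 48 49 48 141 183
170 241 242 241 241 240 241 241 242 243 239 239 239 238 239 239 240 241 240 240 238 239 241 239 241 239 240 238 238 235 241 240 242 238 238 237 240 240 239 242 239
185 242 242 241 240 240 241 241 242 244 238 236 239 243 244 244 244 244 244 244 244 244 244 244 244 244 244 244 238 189 172 229 240 237 236 236 239 239 239 240 238
col u=321 [238 238 238 231 240 244 244 245 242 243 244 243 236 132  49  55 117 126
 138 181 189 187 181 145 134 134 135 136 135 131 129 130 130 126 125]
```

The wrist camera gives a consistent shaft axis at (520.1,-39.2). The top camera is offset by about -2.5 mm in x for the collar too. I'll align and lower the collar over the journal.

Request:
servo_tool([
  [0, 0, 0, -0.016, 0.015, 0, 50],
  [0, 0, 0, -0.016, 0.015, 0.1, 50],
  [0, 0, 0, -0.016, 0.015, 0.22, 50],
  [0, 0, 0, -0.016, 0.015, 0.34, 50],
  [0, 0, 0, -0.016, 0.015, 0.4, 50],
  [0, 0, 0, -0.016, 0.015, 0.4, 50],
  [0, 0, 0, -0.016, 0.015, 0.4, 50],
])

```text
t: 7.72
ee_pos: [520.9, -40.3, 122.0]
orientation: [1.938, 2.471, 0.001]
ft_force: [-0.4, -0.3, -2.0]
width: 59.4
grasp_force: 30.0
```

Request:
servo_tool([
  [0, 0, 0, 0.003, -0.003, 0.0, 50],
  [0, 0, 0, 0.003, -0.003, 0.05, 50],
  [0, 0, 0, 0.003, -0.003, 0.09, 50],
  [0, 0, 0, 0.003, -0.003, 0.13, 50],
  [0, 0, 0, 0.003, -0.003, 0.17, 50],
  [0, 0, 0, 0.003, -0.003, 0.2, 50],
  [0, 0, 0, 0.003, -0.003, 0.21, 50],
  [0, 0, 0, 0.003, -0.003, 0.21, 50],
])

```text
t: 8.72
ee_pos: [519.6, -39.8, 79.3]
orientation: [1.939, 2.472, 0.0]
ft_force: [0.1, 0.4, -2.7]
width: 59.5
grasp_force: 30.0
```

Request:
servo_tool([
  [0, 0, 0, 0, 0, 0.006, 50],
  [0, 0, 0, 0, 0, 0.009, 50],
  [0, 0, 0, 0, 0, 0.009, 66],
  [0, 0, 0, 0, 0, 0.009, 74],
  [0, 0, 0, 0, 0, 0.009, 74],
  [0, 0, 0, 0, 0, -0.2, 74],
  [0, 0, 0, 0, 0, -0.5, 74],
  [0, 0, 0, 0, 0, -0.75, 74],
  [0, 0, 0, 0, 0, -0.75, 74],
])

```text
t: 9.85
ee_pos: [522.1, -40.1, 233.3]
orientation: [1.935, 2.466, 0.007]
ft_force: [-0.4, -0.1, -0.3]
width: 74.0
grasp_force: 0.0
```

Run:
```python
from h import *
im,d,ci=snap('top','t2'); print('collar',fitc(im,d,ci,517,-38,94,36,6),'tip',fitc(im,d,ci,517,-38,126,20,6))
im,d,ci=snap('wrist','w6'); print('wcollar',fitc(im,d,ci,520,-39,94,36,5)); print('tip',fitc(im,d,ci,520,-39,127.5,20,4))
o=ctrl.get_obs(); print(o['ee_pos'],o['t'],go([436,227.5,o['ee_pos'][2]]))
```

```text
Traceback (most recent call last):
  File "h.py", line 28, in fitc
    cs,_=cv2.findContours(m,cv2.RETR_EXTERNAL,cv2.CHAIN_APPROX_NONE); c=max(cs,key=cv2.contourArea)
                                                                        ~~~^^^^^^^^^^^^^^^^^^^^^^^^
ValueError: max() iterable argument is empty
```

Run:
```python
from h import *
im,d,ci=snap('wrist','w6'); print('wcollar',fitc(im,d,ci,520,-39,94,36,5)); print('tip',fitc(im,d,ci,520,-39,127.5,20,4))
o=ctrl.get_obs(); print(o['ee_pos'],o['t'],go([436,227.5,o['ee_pos'][2]]))
```

```text
wcollar [520.2 -39.5  94.7  29.7 314.9 215.9]
tip [519.8 -37.5 128.1  11.2 315.  226.3]
[519.41496838 -39.83326942 229.31396763] 9.95 (array([ 1.398, -0.087, -0.   ]), array([0., 0., 0.]))
```

The collar is seated: its top is at 94.7 mm and its axis matches the shaft. Next is the pulley.

Request:
servo_tool([
  [0, 0, 0, 0.3, 0, 0, 74],
  [0, 0, 0, 0.6, -0.04, 0, 74],
  [0, 0, 0, 0.9, -0.087, 0, 74],
  [0, 0, 0, 0.95, -0.087, 0, 74],
])

```text
t: 10.45
ee_pos: [454.8, 142.7, 227.4]
orientation: [-1.932, -2.474, 0.005]
ft_force: [1.0, -0.2, 0.6]
width: 73.9
grasp_force: 0.0
```

Request:
servo_tool([
  [0, 0, 0, 0.3, 0, 0.15, 74],
  [0, 0, 0, 0.448, 0, 0.4, 74],
  [0, 0, 0, 0.448, 0, 0.4, 74],
  [0, 0, 0, 0.448, 0, 0.4, 74],
  [0, 0, 0, 0.448, 0, 0.4, 74],
])

```text
t: 11.08
ee_pos: [437.3, 226.9, 150.4]
orientation: [1.94, 2.47, 0.003]
ft_force: [0.5, -0.2, 0.3]
width: 73.8
grasp_force: 0.0
```

Run:
```python
from h import *
im,d,ci=snap('wrist','w7'); h=fitc(im,d,ci,435,227,40,40,4); print('hub',h); print('disc',fitc(im,d,ci,435,227,20,70,4))
o=ctrl.get_obs(); print(o['ee_pos'],o['t'],go([h[0],h[1],24]))
```

```text
hub [433.4 227.9  40.7  24.7 310.6 224. ]
disc [433.4 227.9  20.8  47.3 310.9 214.9]
[437.29828029 226.94564362 150.55944689] 11.125 (array([ 0.009, -0.019,  0.633]), array([0., 0., 0.]))
```

Request:
servo_tool([
  [0, 0, 0, 0.009, -0.019, 0.2, 74],
  [0, 0, 0, 0.009, -0.019, 0.4, 74],
  [0, 0, 0, 0.009, -0.019, 0.55, 74],
  [0, 0, 0, 0.009, -0.019, 0.61, 74],
  [0, 0, 0, 0.009, -0.019, 0.635, 74],
  [0, 0, 0, 0.009, -0.019, 0.635, 74],
  [0, 0, 0, 0.009, -0.019, 0.635, 74],
])

```text
t: 12.0
ee_pos: [432.6, 228.7, 23.3]
orientation: [1.939, 2.471, 0.003]
ft_force: [-0.0, 0.5, 1.2]
width: 73.8
grasp_force: 0.0
```

Request:
servo_tool([
  [0, 0, 0, -0.004, 0.002, 0, 40],
  [0, 0, 0, -0.004, 0.002, 0, 40],
  [0, 0, 0, -0.004, 0.002, 0, 40],
  [0, 0, 0, -0.004, 0.002, 0, 40],
  [0, 0, 0, -0.004, 0.002, -0.1, 40],
  [0, 0, 0, -0.004, 0.002, -0.35, 40],
  [0, 0, 0, -0.004, 0.002, -0.65, 40],
  [0, 0, 0, -0.004, 0.002, -0.95, 40],
  [0, 0, 0, -0.004, 0.002, -0.95, 40],
  [0, 0, 0, -0.004, 0.002, -0.95, 40],
])

```text
t: 13.25
ee_pos: [431.1, 227.1, 210.7]
orientation: [-1.938, -2.471, 0.004]
ft_force: [-1.0, -0.0, -7.1]
width: 49.5
grasp_force: 30.0
```

Run:
```python
from h import *
im,d,ci=snap('wrist','w8'); o=ctrl.get_obs(); e=o['ee_pos']; print(e,o['width'],o['ft_force'],R.from_rotvec(o['orientation']).as_matrix()[:,2])
P=cloud(d,ci)
for z in(15,-5): print(z,fitc(im,d,ci,e[0],e[1],e[2]+z,60,5))
print(go([520.2,-39.3,e[2]]))
m=(abs(P[...,2]-(e[2]-3))<5)&(np.hypot(P[...,0]-e[0],P[...,1]-e[1])<46)&(np.hypot(P[...,0]-e[0],P[...,1]-e[1])>28)
q=P[m]; A=np.c_[q[:,:2]-e[:2],np.ones(len(q))]; print('disc tilt',np.linalg.lstsq(A,q[:,2],rcond=None)[0],len(q))
```

```text
[430.70475772 226.8235296  209.9897036 ] 49.39443130214203 [-0.06718505 -0.31114635 -6.09907437] [-0.00410886 -0.00207619 -0.9999894 ]
15 [431.1 229.3 228.8  26.9 316.6 307.9]
-5 [429.8 233.4 208.9  38.  316.2 271.1]
(array([-1.399e+00,  1.180e-01,  1.000e-03]), array([0., 0., 0.]))
disc tilt [-1.70412853e-03 -1.41953105e-03  2.09075745e+02] 11031
```

```bash
cat >> h.py <<'E'
def bore(d,ci,cx,cy,z,rad,dz=3):
    P=cloud(d,ci); m=((abs(P[...,2]-z)<dz)&(np.hypot(P[...,0]-cx,P[...,1]-cy)<rad)).astype(np.uint8)
    cs,h=cv2.findContours(m,cv2.RETR_CCOMP,cv2.CHAIN_APPROX_NONE)
    c=max([c for c,k in zip(cs,h[0]) if k[3]>=0],key=cv2.contourArea)
    pts=np.array([plane(ci,p[0][0],p[0][1],z)[:2] for p in c])
    A=np.c_[2*pts,np.ones(len(pts))]; s=np.linalg.lstsq(A,(pts**2).sum(1),rcond=None)[0]
    return np.r_[s[:2],np.sqrt(s[2]+s[0]**2+s[1]**2)].round(2)
E
python3 - <<'E'
from h import *
im,d,ci=load('w8'); print('pulley bore',bore(d,ci,430.9,227,228.8,26))
im,d,ci=load('w5'); print('collar',bore(d,ci,516.3,-37.1,217,30), 'tcp 516.3 -37.1')
im,d,ci=load('w7'); print('pulley before',bore(d,ci,433.4,227.9,40.7,26))
E
```

```text
pulley bore [431.39 227.57  13.03]
collar [516.4  -36.12  18.15] tcp 516.3 -37.1
pulley before [433.37 227.83  13.53]
```

Request:
servo_tool([
  [0, 0, 0, -0.25, 0.02, 0, 40],
  [0, 0, 0, -0.5, 0.06, 0, 40],
  [0, 0, 0, -0.7, 0.112, 0, 40],
  [0, 0, 0, -0.7, 0.112, 0, 40],
])

```text
t: 13.8
ee_pos: [487.1, 94.8, 209.7]
orientation: [-1.942, -2.466, 0.006]
ft_force: [-0.4, 0.7, -5.5]
width: 49.2
grasp_force: 30.0
```

Request:
servo_tool([
  [0, 0, 0, -0.25, 0, 0, 40],
  [0, 0, 0, -0.5, 0, 0, 40],
  [0, 0, 0, -0.7, 0, 0, 40],
  [0, 0, 0, -0.7, 0, 0, 40],
  [0, 0, 0, -0.7, 0, 0, 40],
  [0, 0, 0, -0.7, 0, 0, 40],
])

```text
t: 14.55
ee_pos: [520.2, -37.6, 211.5]
orientation: [-1.936, -2.472, 0.001]
ft_force: [0.4, -0.2, -6.3]
width: 49.5
grasp_force: 30.0
```

Run:
```python
from h import *
im,d,ci=snap('wrist','w9'); o=ctrl.get_obs(); e=o['ee_pos']; b=bore(d,ci,e[0]+.5,e[1]+.6,e[2]+18.5,26)
print(e,b,o['ft_force'],go([e[0]+520.15-b[0],e[1]-39.3-b[1],e[2]]))
```

```text
[520.39156432 -37.6259932  211.78918217] [520.43 -36.55  13.11] [-0.14208017  0.28530194 -5.66548301] (array([-0.013, -0.005, -0.   ]), array([0., 0., 0.]))
```

Request:
servo_tool([
  [0, 0, 0, -0.013, -0.004, 0, 40],
  [0, 0, 0, -0.013, -0.004, 0.1, 40],
  [0, 0, 0, -0.013, -0.004, 0.2, 40],
  [0, 0, 0, -0.013, -0.004, 0.27, 40],
  [0, 0, 0, -0.013, -0.004, 0.31, 40],
  [0, 0, 0, -0.013, -0.004, 0.33, 40],
  [0, 0, 0, -0.013, -0.004, 0.35, 40],
  [0, 0, 0, -0.013, -0.004, 0.35, 40],
])

```text
t: 15.6
ee_pos: [520.8, -41.4, 142.3]
orientation: [-1.939, -2.472, -0.0]
ft_force: [-1.0, 1.2, -6.5]
width: 49.3
grasp_force: 30.0
```

Request:
servo_tool([
  [0, 0, 0, 0.004, -0.002, 0.02, 40],
  [0, 0, 0, 0.004, -0.002, 0.05, 40],
  [0, 0, 0, 0.004, -0.002, 0.08, 40],
  [0, 0, 0, 0.004, -0.002, 0.105, 40],
  [0, 0, 0, 0.004, -0.002, 0.12, 40],
  [0, 0, 0, 0.004, -0.002, 0.125, 40],
  [0, 0, 0, 0.004, -0.002, 0.125, 40],
])

```text
t: 16.48
ee_pos: [520.1, -40.7, 117.4]
orientation: [-1.939, -2.472, -0.0]
ft_force: [-1.3, 3.8, -2.9]
width: 49.3
grasp_force: 30.0
```

Request:
servo_tool([
  [0, 0, 0, 0.002, 0, 0.006, 40],
  [0, 0, 0, 0.002, 0, 0.01, 40],
  [0, 0, 0, 0.002, 0, 0.01, 40],
])

```text
t: 16.85
ee_pos: [520.0, -40.2, 116.8]
orientation: [-1.939, -2.472, -0.0]
ft_force: [-7.6, 5.4, 15.2]
width: 49.4
grasp_force: 30.0
```

Firm contact, so the pulley is down. I'll release it and retreat.

Request:
servo_tool([
  [0, 0, 0, 0, 0, -0.003, 55],
  [0, 0, 0, 0, 0, -0.003, 70],
  [0, 0, 0, 0, 0, -0.003, 70],
  [0, 0, 0, 0, 0, -0.2, 70],
  [0, 0, 0, 0, 0, -0.5, 70],
  [0, 0, 0, 0, 0, -0.75, 70],
  [0, 0, 0, 0, 0, -0.75, 70],
  [0, 0, 0, 0, 0, -0.75, 70],
])

```text
t: 17.85
ee_pos: [519.7, -40.6, 264.7]
orientation: [-1.939, -2.472, 0.001]
ft_force: [0.4, 0.7, -1.3]
width: 69.9
grasp_force: 0.0
```

Run:
```python
from h import *
im,d,ci=snap('wrist','w10'); o=ctrl.get_obs(); e=o['ee_pos']; print(e,o['t'])
print('disc',fitc(im,d,ci,520,-39,114,60,4),'hub',fitc(im,d,ci,520,-39,134,40,3))
im,d,ci=snap('scene','s2'); P=cloud(d,ci)
m=(P[...,2]>256)&(P[...,2]<275)&(np.hypot(P[...,0]-552,P[...,1]+178)<60); q=P[m]; print('bar scene',len(q),np.percentile(q,[2,50,98],axis=0).round(1))
v=cv2.fitLine(q[:,:2].astype(np.float32),cv2.DIST_HUBER,0,.01,.01).ravel(); print(v)
im,d,ci=load('top0'); P=cloud(d,ci)
m=(P[...,2]>256)&(P[...,2]<275)&(np.hypot(P[...,0]-552,P[...,1]+178)<60); q=P[m]; print('bar top0',len(q),np.percentile(q,[2,50,98],axis=0).round(1)); print(cv2.fitLine(q[:,:2].astype(np.float32),cv2.DIST_HUBER,0,.01,.01).ravel())
```

```text
[519.26180659 -40.50799144 263.94690322] 17.9
disc [520.  -38.9 114.8  47.2 316.8 209.3] hub [520.  -39.  134.8  24.6 316.8 217.4]
bar scene 59 [[ 505.6 -192.4  257.2]
 [ 524.3 -182.8  263.8]
 [ 548.6 -174.1  269.1]]
[ 9.7552830e-01  2.1987379e-01  5.2589948e+02 -1.8307178e+02]
bar top0 241 [[ 506.5 -192.3  258.8]
 [ 551.3 -179.1  266.1]
 [ 597.5 -165.3  271.3]]
[ 9.6871340e-01  2.4818206e-01  5.5113824e+02 -1.7873611e+02]
```

The pulley is home: disc top at 114.8 mm, axis at (520.0,-38.9), level. Now for the guard. Its bar's middle is at about (554,-179,262), which puts the guard at about 1.54 rad. I'll turn the tool so the fingers straddle the bar.

Request:
servo_tool([
  [0, 0, 0.1, 0, 0, -0.2, 44],
  [0, 0, 0.22, 0, 0, -0.4, 44],
  [0, 0, 0.34, -0.2, 0, -0.4, 44],
  [0, 0, 0.46, -0.4, 0, -0.4, 44],
  [0, 0, 0.6, -0.6, 0, -0.4, 44],
  [0, 0, 0.6, -0.712, 0.002, -0.4, 44],
  [0, 0, 0.6, -0.712, 0.002, -0.4, 44],
])

```text
t: 18.82
ee_pos: [554.2, -179.5, 343.9]
orientation: [-2.819, -1.383, 0.002]
ft_force: [-1.4, 0.9, -0.2]
width: 44.0
grasp_force: 0.0
```

Request:
servo_tool([
  [0, 0, 0.12, 0, 0, 0, 44],
  [0, 0, 0.24, 0, 0, 0, 44],
  [0, 0, 0.36, 0, 0, 0, 44],
  [0, 0, 0.45, 0, 0, 0, 44],
  [0, 0, 0.45, 0, 0, 0, 44],
  [0, 0, 0.45, 0, 0, 0, 44],
])

```text
t: 19.58
ee_pos: [554.3, -177.9, 345.1]
orientation: [-3.118, -0.377, 0.001]
ft_force: [0.6, 0.1, -0.1]
width: 44.3
grasp_force: 0.0
```

Run:
```python
from h import *
im,d,ci=snap('wrist','w11'); o=ctrl.get_obs(); e=o['ee_pos']; print(e,o['t'],o['qpos'],R.from_rotvec(o['orientation']).as_matrix().round(3))
P=cloud(d,ci)
m=(P[...,2]>255)&(P[...,2]<275)&(np.hypot(P[...,0]-554,P[...,1]+178)<60); q=P[m]; print('bar',len(q),np.percentile(q,[1,50,99],axis=0).round(1)); print(cv2.fitLine(q[:,:2].astype(np.float32),cv2.DIST_HUBER,0,.01,.01).ravel())
```

```text
[ 554.32277921 -178.14424878  345.1795457 ] 19.625 [-3.31460645e-01  2.43186560e-01  1.59778277e+00  1.43133337e-04
  1.30093241e+00  9.99490890e-01] [[ 0.971  0.238 -0.   ]
 [ 0.238 -0.971  0.   ]
 [-0.    -0.    -1.   ]]
bar 2055 [[ 510.5 -192.8  260.5]
 [ 560.5 -177.8  267.8]
 [ 602.4 -165.   269.9]]
[ 9.711086e-01  2.386380e-01  5.603961e+02 -1.778403e+02]
```

View pics/w11.png

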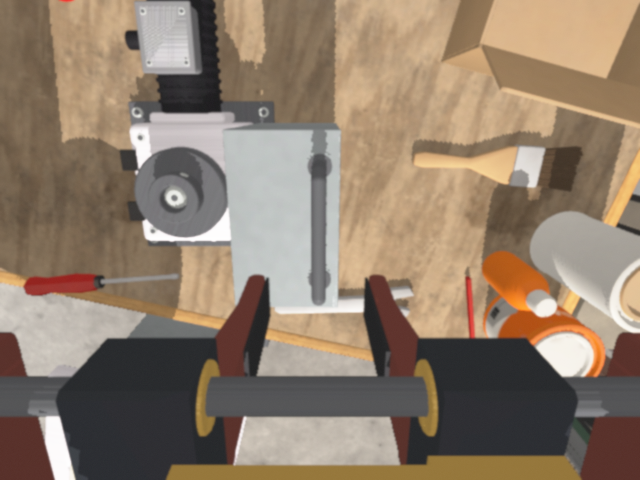

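The bar runs from (319,165) to (319,295), centred between the fingers and parallel to the tool's x. The mounted pulley is at (180,192). I'll descend, grip the bar, and work out the arc.

Request:
servo_tool([
  [0, 0, 0, 0, 0.005, 0.2, 44],
  [0, 0, 0, 0, 0.005, 0.4, 44],
  [0, 0, 0, 0, 0.005, 0.5, 44],
  [0, 0, 0, 0, 0.005, 0.5, 30],
  [0, 0, 0, 0, 0.005, 0.5, 4],
  [0, 0, 0, 0, 0.005, 0.5, 4],
  [0, 0, 0, 0, 0.005, 0.5, 4],
  [0, 0, 0, 0, 0.005, 0.5, 4],
])

```text
t: 20.62
ee_pos: [555.2, -180.1, 246.3]
orientation: [3.119, 0.37, 0.003]
ft_force: [0.2, -1.4, 3.9]
width: 8.7
grasp_force: 30.0
```

Run:
```python
import numpy as np
for a,b in((1.888,1.1),(1.1,.346)):
    al=np.linspace(a,b,9)[1:]; f=lambda x:206.2*np.array([np.cos(x),np.sin(x)])
    d=(f(al)-f(a)[:,None] if False else f(al)-np.c_[f(np.array([a]))])/200
    print([[0,0,0,0,round(-y,3),round(-z,3),4] for y,z in d.T])
```

```text
[[0, 0, 0, 0, np.float64(-0.098), np.float64(-0.027), 4], [0, 0, 0, 0, np.float64(-0.198), np.float64(-0.044), 4], [0, 0, 0, 0, np.float64(-0.299), np.float64(-0.051), 4], [0, 0, 0, 0, np.float64(-0.401), np.float64(-0.048), 4], [0, 0, 0, 0, np.float64(-0.501), np.float64(-0.036), 4], [0, 0, 0, 0, np.float64(-0.6), np.float64(-0.013), 4], [0, 0, 0, 0, np.float64(-0.697), np.float64(0.019), 4], [0, 0, 0, 0, np.float64(-0.789), np.float64(0.061), 4]]
[[0, 0, 0, 0, np.float64(-0.084), np.float64(0.048), 4], [0, 0, 0, 0, np.float64(-0.164), np.float64(0.104), 4], [0, 0, 0, 0, np.float64(-0.238), np.float64(0.167), 4], [0, 0, 0, 0, np.float64(-0.305), np.float64(0.237), 4], [0, 0, 0, 0, np.float64(-0.366), np.float64(0.312), 4], [0, 0, 0, 0, np.float64(-0.42), np.float64(0.394), 4], [0, 0, 0, 0, np.float64(-0.465), np.float64(0.479), 4], [0, 0, 0, 0, np.float64(-0.502), np.float64(0.569), 4]]
```

Request:
servo_tool([
  [0, 0, 0, 0, -0.049, -0.014, 4],
  [0, 0, 0, 0, -0.148, -0.036, 4],
  [0, 0, 0, 0, -0.248, -0.048, 4],
  [0, 0, 0, 0, -0.35, -0.05, 4],
  [0, 0, 0, 0, -0.45, -0.043, 4],
  [0, 0, 0, 0, -0.55, -0.026, 4],
  [0, 0, 0, 0, -0.648, 0.002, 4],
  [0, 0, 0, 0, -0.743, 0.039, 4],
  [0, 0, 0, 0, -0.789, 0.061, 4],
  [0, 0, 0, 0, -0.789, 0.061, 4],
])

```text
t: 21.88
ee_pos: [517.5, -24.9, 232.8]
orientation: [-3.118, -0.372, 0.001]
ft_force: [0.5, 3.3, 6.2]
width: 9.0
grasp_force: 30.0
```

Request:
servo_tool([
  [0, 0, 0, 0, -0.084, 0.048, 4],
  [0, 0, 0, 0, -0.164, 0.104, 4],
  [0, 0, 0, 0, -0.238, 0.167, 4],
  [0, 0, 0, 0, -0.305, 0.237, 4],
  [0, 0, 0, 0, -0.366, 0.312, 4],
  [0, 0, 0, 0, -0.42, 0.394, 4],
  [0, 0, 0, 0, -0.465, 0.479, 4],
  [0, 0, 0, 0, -0.49, 0.54, 4],
  [0, 0, 0, 0, -0.49, 0.54, 4],
])

```text
t: 23.0
ee_pos: [494.4, 69.8, 123.7]
orientation: [-3.119, -0.371, 0.002]
ft_force: [1.6, 4.7, 0.0]
width: 9.1
grasp_force: 30.0
```

Request:
servo_tool([
  [0, 0, 0, 0, -0.005, 0.012, 4],
  [0, 0, 0, 0, -0.01, 0.024, 4],
  [0, 0, 0, 0, -0.011, 0.03, 4],
  [0, 0, 0, 0, -0.011, 0.03, 4],
])

```text
t: 23.5
ee_pos: [493.9, 71.5, 118.9]
orientation: [-3.119, -0.37, 0.001]
ft_force: [-0.6, 6.2, -0.1]
width: 9.1
grasp_force: 30.0
```

Run:
```python
from h import *
im,d,ci=snap('wrist','w12'); P=cloud(d,ci); o=ctrl.get_obs(); print(o['ee_pos'],o['ft_force'])
a=np.radians(13.8); X=(P[...,0]-520.1)*np.cos(a)+(P[...,1]+39.2)*np.sin(a); Y=-(P[...,0]-520.1)*np.sin(a)+(P[...,1]+39.2)*np.cos(a)
m=(abs(X)<60)&(Y>-60)&(Y<65)&(P[...,2]>120)&(P[...,2]<200); q=np.c_[Y[m],np.ones(m.sum())]; print(m.sum(),np.linalg.lstsq(q,P[m][:,2],rcond=None)[0] if m.sum()>20 else '')
im,d,ci=snap('scene','s3');P=cloud(d,ci)
X=(P[...,0]-520.1)*np.cos(a)+(P[...,1]+39.2)*np.sin(a); Y=-(P[...,0]-520.1)*np.sin(a)+(P[...,1]+39.2)*np.cos(a)
m=(abs(X)<60)&(Y>-60)&(Y<65)&(P[...,2]>130)&(P[...,2]<175); q=np.c_[Y[m],np.ones(m.sum())]; print(m.sum(),np.linalg.lstsq(q,P[m][:,2],rcond=None)[0] if m.sum()>20 else '')
```

```text
[493.94698827  71.49844528 118.93861145] [-0.45801042  6.96832354  1.58808468]
38995 [1.32855182e-02 1.53882835e+02]
613 [1.20861205e-02 1.53068790e+02]
```

The guard's top plate slopes only about 0.013 rad, so it is practically shut. I'll press lightly, release and lift away.

Request:
servo_tool([
  [0, 0, 0, 0, -0.003, 0.012, 4],
  [0, 0, 0, 0, -0.003, 0.018, 4],
  [0, 0, 0, 0, -0.003, 0.018, 4],
  [0, 0, 0, 0, -0.003, 0.01, 30],
  [0, 0, 0, 0, -0.003, 0.01, 30],
  [0, 0, 0, 0, -0.003, -0.1, 30],
  [0, 0, 0, 0, -0.003, -0.4, 30],
  [0, 0, 0, 0, -0.003, -0.7, 30],
  [0, 0, 0, 0, -0.003, -0.7, 30],
])

```text
t: 24.72
ee_pos: [496.9, 71.6, 263.5]
orientation: [3.119, 0.37, 0.014]
ft_force: [-0.6, -0.3, -0.3]
width: 30.0
grasp_force: 0.0
```

Run:
```python
from h import *
o=ctrl.get_obs(); print(o['ee_pos'],o['ft_force'],o['t'],o['width'])
for n in('wrist','scene'):
    im,d,ci=snap(n,n+'f');P=cloud(d,ci);a=np.radians(13.8)
    X=(P[...,0]-520.1)*np.cos(a)+(P[...,1]+39.2)*np.sin(a); Y=-(P[...,0]-520.1)*np.sin(a)+(P[...,1]+39.2)*np.cos(a)
    m=(abs(X)<60)&(Y>-60)&(Y<65)&(P[...,2]>130)&(P[...,2]<175); q=np.c_[Y[m],np.ones(m.sum())]; print(m.sum(),np.linalg.lstsq(q,P[m][:,2],rcond=None)[0] if m.sum()>20 else '')
```

```text
[496.8883248   71.60229274 263.46753547] [-0.60486926 -0.2539181  -0.31720715] 24.725 29.974356509393175
25649 [3.15736192e-04 1.52852484e+02]
984 [-2.07005219e-03  1.52049089e+02]
```

View pics/scenef.png

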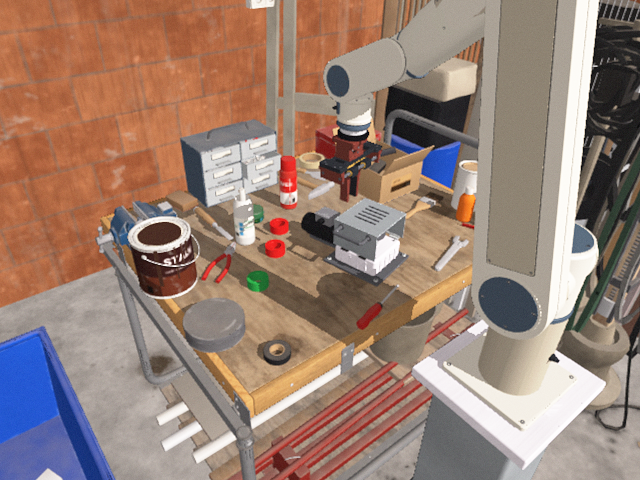

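The guard is shut and level at (368,232). The gripper is clear above it, and the spanner (452,250), tin (215,322) and tape (277,352) have not moved. I'm handing in.

```bash
python3 -c "
from workcell import ctrl
print(ctrl.close_job())"
```

```text
the job is handed in; nothing more can be done
None
```

The job is handed in at about 25 s of the 72 s allowed: by the last camera measurements, the collar sits on the seat, the pulley rests on it hub up, the guard is shut, and the spanner, tin and tape roll look undisturbed; the hand-in returned no verdict.

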